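# Let the brown egg roll into the cradle

### The job

On the wooden egg runner, push the sliding cradle sideways by its brass fin, fully home under the lane that holds the brown egg. Then press that lane's paddle right down so that its gate lifts, keep it down until the brown egg has rolled into the cradle, and let the paddle come back up so that the gate drops shut. Do not touch or lift either egg, leave the white egg waiting behind its gate, and do not disturb the other things on the sill.

Things in the scene. Friction and masses are not known exactly. Their poses are not given: they have to be found in the camera images.
- runner: Fixed wooden egg runner, 170 mm wide. Origin on the sill under it; x runs up the lanes away from the robot (within 20 degrees), y left, z up. Two 62 mm lanes, centred on y = +40 (left) and -40 mm (right), slope at 9 degrees down to lips at x = -60, z = 62 mm. A green gate shuts each at x = 60 mm. Each gate hangs on one end of a lever with pivot at x = -60, y = +/-87, z = 120 mm.
- left_paddle (a point): Green flat paddle, the robot's end of the left (+y) lane's lever: 44 mm along runner x, 40 mm along y, 6 mm thick, free above. This point is the centre of its top face; at rest it faces up, at runner x = -132, y = +108, z = 120 mm. It tilts with the lever.
- right_paddle (a point): The same for the right lane (-y): at rest at runner x = -132, y = -108, z = 120 mm.
- left_lever: Left lane's rocking lever; origin at its pivot, axes as the runner's at rest. Its tilt is 0 at rest, gate shut; 0.38 rad at its stop, paddle fully down (its centre 27 mm lower and 5 mm nearer the runner, tilted 0.38 rad, the robot's edge lowest). Past about 0.3 the egg rolls under the gate and reaches the cradle in about 1 s. A spring brings it back when let go; pressing takes about 4 N at first, 8 N at the stop.
- right_lever: The same for the right lever.
- cradle (a joint): Position in m of the sliding cradle along the runner's y axis: 0 in the middle, +0.04 at the stop under the left lane, -0.04 at the stop under the right lane. It starts near the middle, stays where it is left and takes about 1 N to push.
- fin (a point): Top edge of the cradle's push fin, on its middle plane, 90 mm above the sill at runner x = -200 mm. The fin is an upright brass plate, 8 mm thick along runner y, from 35 to 90 mm above the sill, reaching from 20 mm on the robot's side of this point to the cradle's front wall 52 mm behind it (wall 75 mm high, 82 mm wide). It moves with the cradle; 60 mm or more is free on either side.
- cradle_in (a point): Lowest point of the cradle's cork-lined V-shaped floor, in the middle of the cradle (18 mm above the sill, at runner x = -105 mm); axes as the runner's. The cradle is 74 mm wide inside along y and 78 mm along x. An egg lying in it has its centre about 23 mm above this point.
- brown_egg: The brown hard-boiled egg, 44 mm thick and 56 mm long, 55 g, lying across its lane, its centre about 87 mm along runner x and 108 mm above the sill; in the left or the right lane. Origin at its centre; its axes turn as it rolls.
- white_egg: The white hard-boiled egg, of the same size, in the other lane. Origin at its centre.
- egg_cup_a: White bone-china egg cup, 50 mm across, 62 mm high, loose; stands 50 mm or more beyond the outer edge of the left paddle. Origin at the centre of its underside. Leave alone.
- egg_cup_b: Its twin, on the right paddle's side. Leave alone.
- egg_timer: Faded blue round egg timer, 70 mm across, 60 mm high, loose, beside the runner. Origin under its centre. Leave alone.
- hex_jar: Squat hexagonal glass jar with a brass lid, 68 mm across, 78 mm high, loose, beside the runner. Origin under its centre. Leave alone.
- tea_caddy: Dark green tin tea caddy with a brass flip catch, 90 mm square, 112 mm high, loose, well to one side of the runner. Origin under its centre. Leave alone.
- egg_topper: Brass egg topper with a lever grip, 42 mm across its bell, 89 mm high, loose, well to the other side of the runner. Origin under its bell. Leave alone.
Not all that is in view belongs to the job. What is meant by the brown_egg is not purple, and is the smaller of those in its own colour.

How it is judged:
By the outcome, as a careful person would: the job done as asked, in the order asked, and still so for the second after the job is handed in, with the robot touching nothing.
It also fails if it takes over 43 s, if anything falls off the work surface, if the arm or the gripper's body presses on something with over 40 N, if the wrist force passes 120 N, or if a joint passes its speed limit or range.

### The arm

A 7-joint arm with a two-finger parallel gripper is mounted at the origin on the work surface. World frame = base frame: x ahead of the robot, y to its left, z up, the work surface at z = 0. Lengths are in mm, angles in rad, forces in N, time in s.
With the tool pointing down it reaches from about 400 to 875 mm from the base axis. Payload 19.3 kg.
Tool frame: the origin (TCP) lies on the centre line of the jaws, within the pads' length; the fingertips stand bot.tips_ahead ahead of it and the grasp point (between the pads) lies 11 mm behind it (bot.tips_ahead is the distance from the TCP to the fingertips, in mm); y points along the fingers, z is the direction in which the jaws open and shut, and the axes are right-handed (so a half turn about y gives the same grasp; the last joint's range is limited). The gripper opens to 85 mm and grips with 20 to 120 N. Pads are 22 mm wide; open, the fingers measure 114 mm over their backs; the gripper's body (76 mm by 85 mm) begins 54 mm behind the grasp point. The pads swing forward as they close: fully open they stand 13 mm farther back than shut.
Start: joints at [1.191, 0.521, -0.036, 1.599, 0.021, 1.021, -0.113], TCP at [190.515, -595.247, 239.291] pointing down, gripper open.
Joint ranges: [-2.91, 2.91], [-0.3, 2.13], [-1.5, 1.42], [0.17, 2.43], [-1.26, 4.41], [0.16, 1.93], [-2.52, 2.52]. Speed limits (rad/s): [1.89, 1.89, 2.39, 2.39, 3.01, 3.01, 3.01].

### API

Orientations are given as a unit quaternion [x, y, z, w].
In Python, from plant import bot, read_camera, camera_info gives the robot as it stands. The module is installed in compiled form; this text tells all that it offers. Calls block until the motion is done:
- bot.move_pose(position, orientation): joint-space move of the TCP to a pose.
- bot.move_linear(position, rot=None, max_speed=150): straight line of the TCP; rot=None keeps the orientation; max_speed is the mean speed in mm/s.
- bot.movej(angles): joint-space move.
- bot.open_jaws() and bot.gripper_close(strength=None): open the fingers fully, or close them until they stop; strength is the grip in N (None keeps the last).
- bot.wait(seconds).
- bot.inverse_kinematics(position, orientation): joint angles nearest the present ones, or None.
- bot.state(): the state.
- read_camera(name): name is "side" or "top"; returns the picture (420x560x3 uint8, red, green, blue); there is no depth.
- camera_info(name): a dict with "fx", "fy", "cx", "cy" (pixels), "k1" (the pictures are not rectified: a ray, as slopes to the right and down, at radius r is drawn at 1 + k1 r^2 times it, then the intrinsics apply), "R" (3x3) and "t" (3): a world point X has camera coordinates R X + t. Camera axes: x right, y down, z forward; pixel columns grow to the right and rows downward; lengths in mm; the calibration is good to about 2 mm. A picture is of the moment at which its call begins. camera_info takes no time and is no camera call.
A pose or a line that the arm cannot do raises bot.PlanningError and nothing moves.
- bot.sign_off(): hands the job in, once; it reports no verdict.
The state is a dict: "time": time; "joint_pos": joint angles; "qd": joint speeds; "joint_efforts": joint torques, N m; "position": TCP position; "tool_rot": TCP orientation; "wrist_force": force on the tool from outside, world axes, zero at the start; "ft_torque": the same for the moment, N m; "opening": finger opening in mm.
Only numpy, scipy, OpenCV 4.12 (cv2) and the standard library are available. Lean on these libraries where they do the work, as an engineer would, in place of code of your own. Each camera call takes 0.05 s, during which the arm holds its last target.

## Working session

There is one attempt and no reset: what is moved stays moved. The work goes in short steps, each a Python script; the robot and the scene stay as the last script left them, time stands still between calls to the robot, and variables do not carry over. Pictures are saved under pics/ and viewed, and the job is handed in when it is done.

```bash
mkdir -p pics; python3 - <<'E'
from plant import bot, read_camera, camera_info
import cv2
for n in("side","top"):
    cv2.imwrite(f"pics/{n}0.png",cv2.resize(read_camera(n)[:,:,::-1],(800,600),interpolation=cv2.INTER_CUBIC))
    print(n,camera_info(n))
s=bot.state();print(s,bot.tips_ahead)
E
```

```text
side {'fx': 523.49379465202, 'fy': 523.49379465202, 'cx': 282.2886169489797, 'cy': 210.05231848662152, 'k1': -0.1727936105923785, 'R': array([[ 0.99839386, -0.05648793, -0.00433724],
       [-0.04105641, -0.66864349, -0.74244882],
       [ 0.03903933,  0.74143441, -0.66988875]]), 't': array([-612.40577241,  103.21768509, 1674.69445015])}
top {'fx': 401.8309055910706, 'fy': 401.8309055910706, 'cx': 281.55483080514955, 'cy': 209.89655986897947, 'k1': 0.019789754423715958, 'R': array([[-0.00897302, -0.99995658, -0.00251583],
       [-0.99298917,  0.00920699, -0.11784621],
       [ 0.11786426,  0.00144075, -0.99302867]]), 't': array([ -12.07762825,  616.6505253 , 1125.60965982])}
{'time': 0.1, 'joint_pos': array([ 1.19080618,  0.52195273, -0.03629995,  1.59991187,  0.02120552,
        1.02110473, -0.11281802]), 'qd': array([ 2.33984425e-05, -3.23198007e-04,  6.43583074e-04, -1.74917794e-03,
       -1.68422699e-03, -1.37576094e-03, -1.04570245e-04]), 'joint_efforts': array([ 4.64099605e-03, -9.28487349e+01,  1.98404700e+00, -3.70527577e+01,
        1.80629612e-02,  5.38887049e-03,  2.35746456e-04]), 'position': array([ 190.40571021, -595.00093529,  238.79865374]), 'tool_rot': array([-0.10915641,  0.69898413, -0.69830343,  0.10898799]), 'wrist_force': array([ 0.4721573 , -0.00408807,  0.72842899]), 'ft_torque': array([ 0.00663793, -0.00318118, -0.0184959 ]), 'opening': 85.25687604902011} 8.0
```

View pics/side0.png

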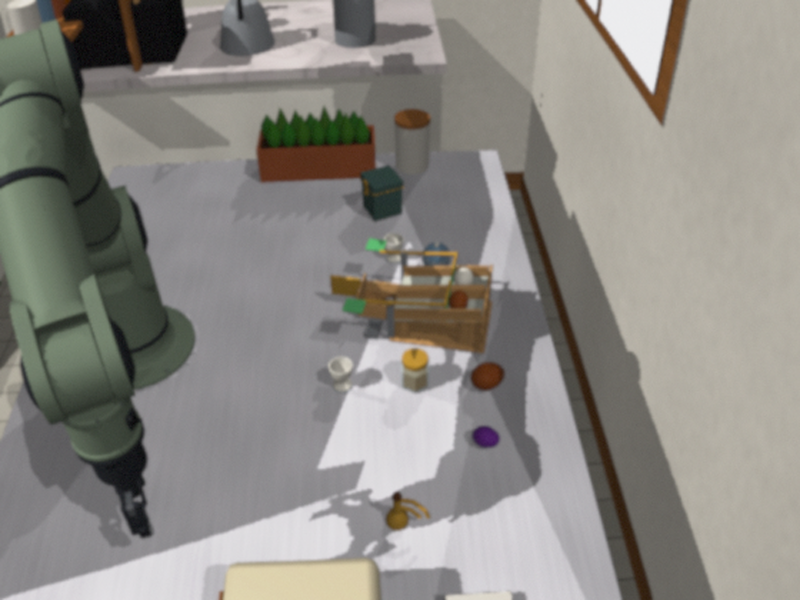

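View pics/top0.png

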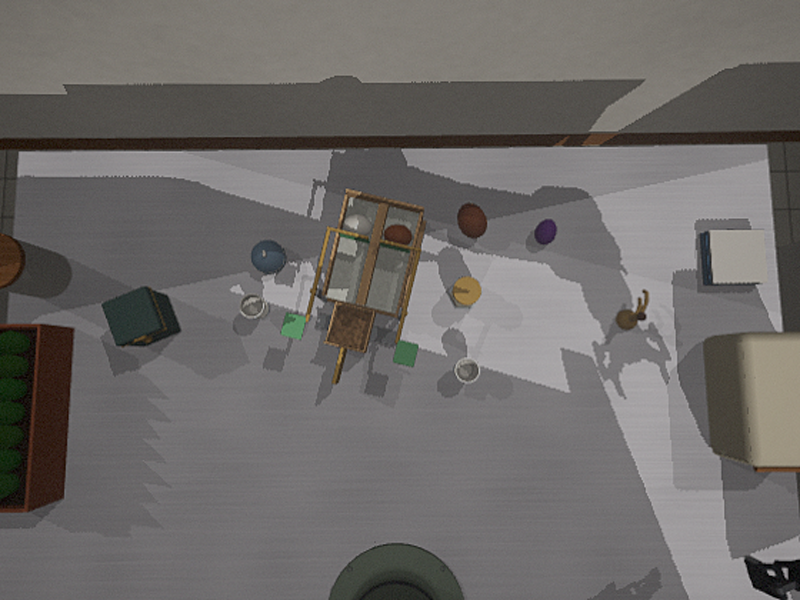

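The top view shows the runner at about (365,270), with the white egg in the left lane (357,224) and the brown egg in the right lane (397,234). The decoys are the larger brown egg at (472,220) and the purple one at (545,231). Next I'll enlarge a crop.

```bash
python3 - <<'E'
from plant import read_camera
import cv2
a=cv2.imread
im=read_camera("top")[:,:,::-1]; cv2.imwrite("pics/top_raw.png",im)
cv2.imwrite("pics/topc.png",cv2.resize(im[125:275,190:340],(750,600)[:1]*1+(600,) if 0 else (600,600),interpolation=cv2.INTER_CUBIC))
im=read_camera("side")[:,:,::-1]; cv2.imwrite("pics/side_raw.png",im)
cv2.imwrite("pics/sidec.png",cv2.resize(im[150:280,220:380],(800,650)[:1]+(650,),interpolation=cv2.INTER_CUBIC)[:600])
E
```

```text
(no output)
```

View pics/topc.png

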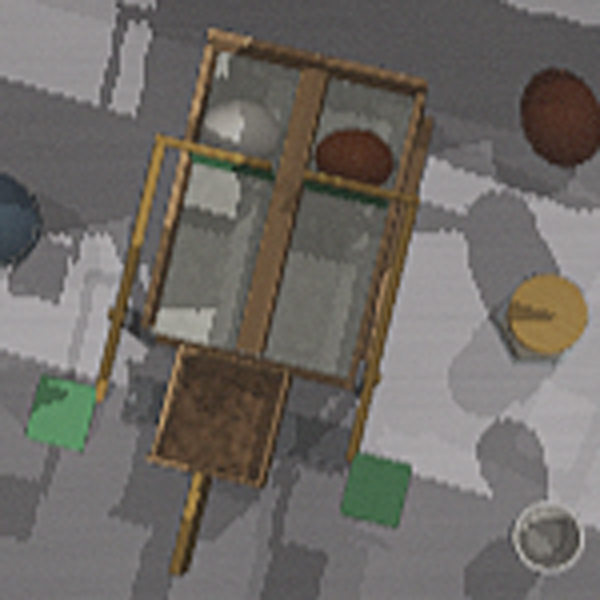

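View pics/sidec.png

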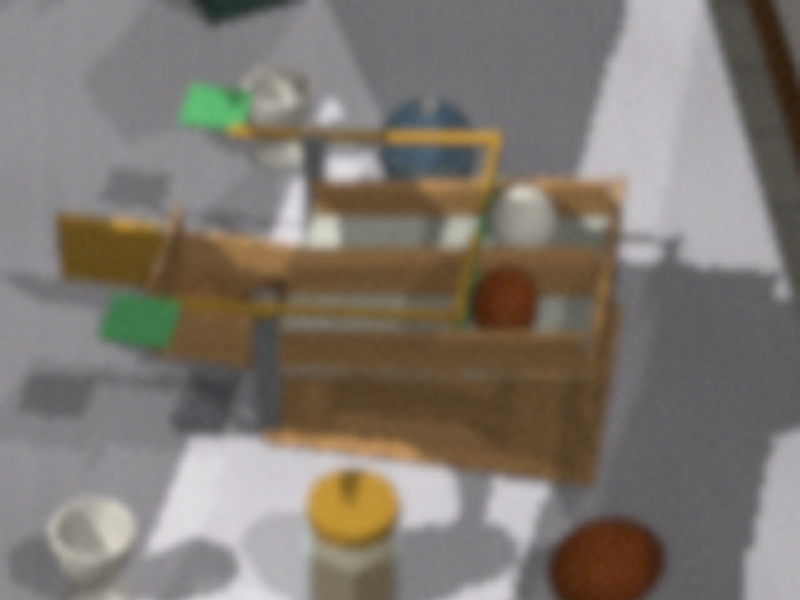

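The crop shows the left paddle centre at (61,414), the right paddle at (376,489), and the fin running from (179,572) to the wall at (200,475). In the side crop the paddles are at (217,107) and (140,320). I'll fit the runner's pose from these points.

```bash
cat >h.py <<'E'
import numpy as np, cv2
from plant import bot, read_camera, camera_info
from scipy.optimize import least_squares
def proj(n,X):
    c=camera_info(n); p=c["R"]@np.asarray(X,float)+c["t"]; a=p[:2]/p[2]; a=a*(1+c["k1"]*(a@a))
    return np.array([c["fx"]*a[0]+c["cx"],c["fy"]*a[1]+c["cy"]])
def r2w(P,pose):
    x,y,a=pose[:3]; c,s=np.cos(a),np.sin(a)
    return np.array([x+c*P[0]-s*P[1],y+s*P[0]+c*P[1],P[2]])
T=lambda u,v:("top",np.array([(u+.5)/4-.5+190,(v+.5)/4-.5+125]))
S=lambda u,v:("side",np.array([(u+.5)/5-.5+220,(v+.5)/5-.5+150]))
E
python3 - <<'E'
from h import *
fixed=[(T(61,414),(-132,108,120)),(T(376,489),(-132,-108,120)),(S(217,107),(-132,108,120)),(S(140,320),(-132,-108,120)),]
fin=[(T(180,571),(-220,0,90)),(T(200,476),(-152,0,90)),(S(60,213),(-220,0,90))]
def f(p,full=False):
    r=[(proj(o[0],r2w(P,p))-o[1]) for o,P in fixed]
    r+=[(proj(o[0],r2w((P[0],P[1]+p[3],P[2]),p))-o[1]) for o,P in fin]
    return np.array(r) if full else np.array(r).ravel()
s=least_squares(f,[600,0,0,0]);print(s.x,np.degrees(s.x[2]));print(f(s.x,True).round(2))
np.save("pose.npy",s.x)
p=s.x
for n,P in dict(fin=(-200,p[3],90),rp=(-132,-108,120),egg=(87,-40,108)).items(): print(n,r2w(P,p),proj("top",r2w(P,p)),proj("side",r2w(P,p)))
E
```

```text
[ 6.62655847e+02  4.90537308e+01 -2.44649994e-01  1.11059348e+01] -14.017412136917603
[[ 0.51 -0.46]
 [ 0.5  -0.26]
 [ 0.34 -0.64]
 [ 0.62 -0.55]
 [-0.85  0.96]
 [ 0.32  0.22]
 [-0.47  0.25]]
fin [471.30145861 108.2723062   90.        ] [235.60203736 261.0938823 ] [237.0164318  193.16363623]
rp [508.4271124  -23.75765078 120.        ] [284.12335935 246.61657984] [248.22161028 213.04541332]
egg [737.37650523 -10.82801345 108.        ] [278.59525497 163.20854723] [322.21890158 210.05207962]
```

```bash
cat >>h.py <<'E'
from scipy.spatial.transform import Rotation as Ro
pose=np.load("pose.npy") if __import__("os").path.exists("pose.npy") else None
def rots():
    a=pose[2]; ex=np.array([np.cos(a),np.sin(a),0]); ey=np.array([-np.sin(a),np.cos(a),0]); d=np.array([0,0,-1.])
    out=[]
    for z in (ex,-ex,ey,-ey):
        out.append(Ro.from_matrix(np.column_stack([np.cross(d,z),d,z])).as_quat())
    return out
W=lambda x,y,z:r2w((x,y,z),pose)
E
python3 - <<'E'
from h import *
print(Ro.from_quat(bot.state()["tool_rot"]).as_matrix().round(2))
for i,q in enumerate(rots()):
    for P in ((-208,50,200),(-208,50,60),(-208,-30,60),(-129,-108,200),(-125,-108,95)):
        k=bot.inverse_kinematics(W(*P),q); print(i,P,None if k is None else np.round(k,2))
E
```

```text
[[-0.95 -0.    0.3 ]
 [-0.3   0.   -0.95]
 [ 0.   -1.   -0.  ]]
0 (-208, 50, 200) [ 0.35  0.56 -1.06  1.94  0.59  0.99 -1.23]
0 (-208, 50, 60) [-0.    0.66 -0.56  2.04  0.62  0.61 -1.24]
0 (-208, -30, 60) [ 0.07  0.6  -0.46  2.14  0.54  0.51 -1.04]
0 (-129, -108, 200) [ 0.36  0.44 -0.56  1.91  0.3   0.87 -0.6 ]
0 (-125, -108, 95) [ 0.27  0.6  -0.45  1.98  0.41  0.65 -0.69]
1 (-208, 50, 200) [ 0.46  0.68 -1.27  1.94  0.74  1.1   1.78]
1 (-208, 50, 60) [ 0.43  1.02 -1.28  2.03  1.15  1.1   1.48]
1 (-208, -30, 60) [-0.97  0.91  1.02  2.19 -1.2   0.81 -2.5 ]
1 (-129, -108, 200) [-0.87  0.86  1.34  1.97 -0.94  1.14 -2.52]
1 (-125, -108, 95) [-0.71  0.85  0.99  2.03 -0.99  0.85 -2.52]
2 (-208, 50, 200) [ 0.45  0.66 -1.25  1.94  0.72  1.09  0.22]
2 (-208, 50, 60) [-0.05  0.65 -0.5   2.05  0.55  0.58  0.39]
2 (-208, -30, 60) [ 0.22  0.65 -0.66  2.13  0.72  0.59  0.36]
2 (-129, -108, 200) [ 0.53  0.5  -0.8   1.91  0.44  0.92  0.84]
2 (-125, -108, 95) [ 0.5   0.68 -0.77  1.97  0.68  0.77  0.64]
3 (-208, 50, 200) [-0.72  0.39  0.38  1.99 -0.2   0.79 -2.04]
3 (-208, 50, 60) [-0.27  0.61 -0.2   2.06  0.24  0.49 -2.46]
3 (-208, -30, 60) [-0.16  0.57 -0.16  2.15  0.21  0.43 -2.3 ]
3 (-129, -108, 200) [ 0.13  0.4  -0.26  1.93  0.14  0.83 -2.02]
3 (-125, -108, 95) [ 0.01  0.56 -0.1   2.    0.1   0.58 -1.98]
```

```bash
python3 - <<'E'
from h import *
q=rots()[2]
bot.gripper_close(20)
bot.move_pose(W(-208,52,200),q)
bot.move_linear(W(-208,52,62),max_speed=200)
s=bot.state();print(s["time"],s["position"],W(-208,52,62),s["wrist_force"],s["opening"])
for n,(a,b,c,d) in (("top",(125,275,190,340)),("side",(130,280,200,400))):
    im=read_camera(n)[a:b,c:d,::-1]; cv2.imwrite(f"pics/{n}1.png",cv2.resize(im,None,fx=4,fy=4,interpolation=cv2.INTER_CUBIC))
E
```

```text
4.6167 [473.76264778 150.1787603   62.73332513] [473.44490915 149.88636857  62.        ] [-0.10349446 -0.1780802   0.76864689] 0.19760613848710673
```

View pics/top1.png

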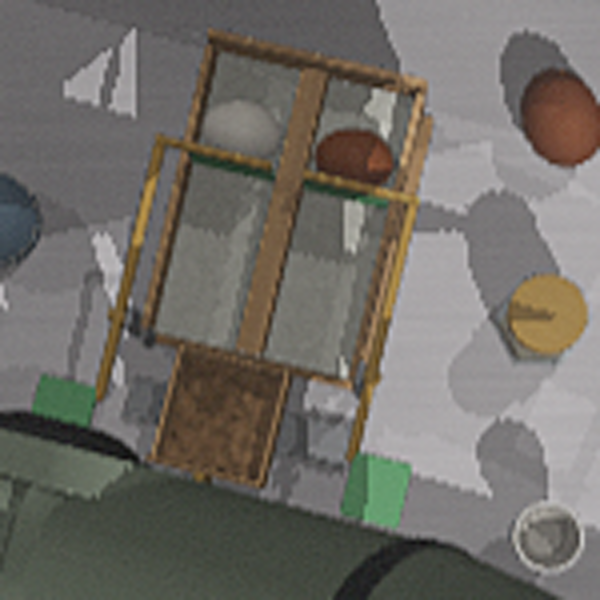

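View pics/side1.png

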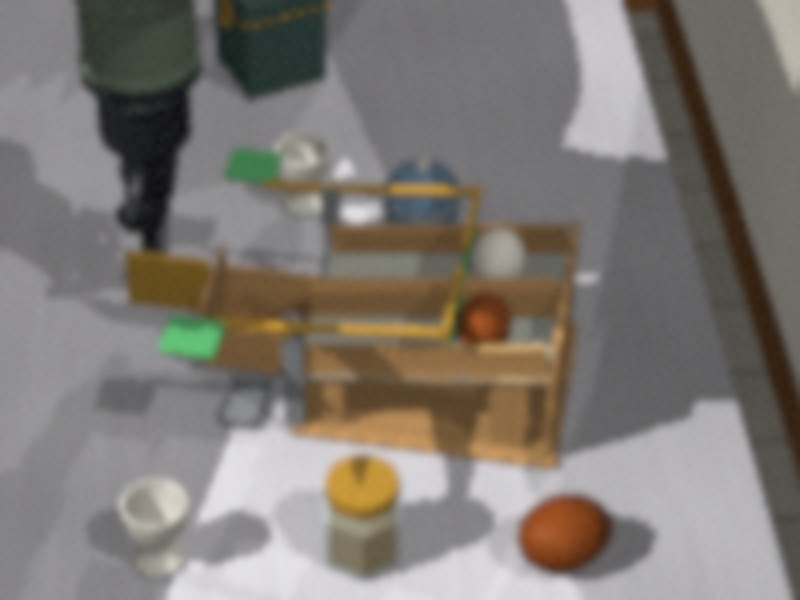

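The arm is clear of the runner. In the side view the fingers stand just beyond the fin's left face at (152,240). I'll push now, watching the wrist force.

```bash
python3 - <<'E'
from h import *
q=rots()[2]; ey=np.array([-np.sin(pose[2]),np.cos(pose[2]),0])
bot.move_linear(W(-208,0,62),max_speed=80)
y=0
while y>-50:
    y-=3 if y>-18 else 1.5
    bot.move_linear(W(-208,y,62),max_speed=40)
    s=bot.state(); f=s["wrist_force"]@ey
    r=(s["position"]-W(-208,y,62))@ey
    print(round(s["time"],2),y,round(f,1),r.round(2))
    if f>8: break
E
```

```text
5.77 -3 0.7 0.12
6.02 -6 0.7 -0.16
6.27 -9 -0.2 -0.24
6.52 -12 0.2 -0.26
6.77 -15 -0.8 -0.29
7.02 -18 0.4 -0.24
7.27 -19.5 0.8 -0.08
7.52 -21.0 -0.3 -0.07
7.77 -22.5 8.1 1.22
```

The force jumped at y≈-21, which matches -40 plus the fin and finger half-thicknesses, so the cradle is at its stop. I'll retreat, move above the right paddle and look.

```bash
python3 - <<'E'
from h import *
q=rots()[2]
bot.move_linear(W(-208,-5,62),max_speed=80)
bot.move_linear(W(-208,-5,190),max_speed=250)
bot.move_linear(W(-129,-108,170),max_speed=250)
s=bot.state();print(s["time"],s["position"],s["wrist_force"])
for n,(a,b,c,d) in (("top",(125,275,190,340)),("side",(130,280,200,400))):
    im=read_camera(n)[a:b,c:d,::-1]; cv2.imwrite(f"pics/{n}2.png",cv2.resize(im,None,fx=4,fy=4,interpolation=cv2.INTER_CUBIC))
for P in ((-220,-40,90),(-148,-40,90)): print(4*(proj("side",W(*P))-[200,130]),4*(proj("top",W(*P))-[190,125]))
for P in ((-144,1,75),(-144,-81,75),(-66,1,75),(-66,-81,75)):print(4*(proj("side",W(*P))-[200,130]),4*(proj("top",W(*P))-[190,125]))
E
```

```text
9.4667 [510.8080727  -24.3915812  169.19429127] [0.30129524 0.22386542 0.52949993]
[108.08615703 290.17075328] [248.30699519 591.13270671]
[195.15935687 300.97663499] [273.88524458 487.20435707]
[212.5214046  282.57048321] [219.06545437 468.27052917]
[188.84918092 349.78367729] [334.18515849 496.03474228]
[306.25290691 294.05951023] [246.35656141 359.29643597]
[285.80522661 362.18612369] [360.59848922 386.60671223]
```

View pics/top2.png

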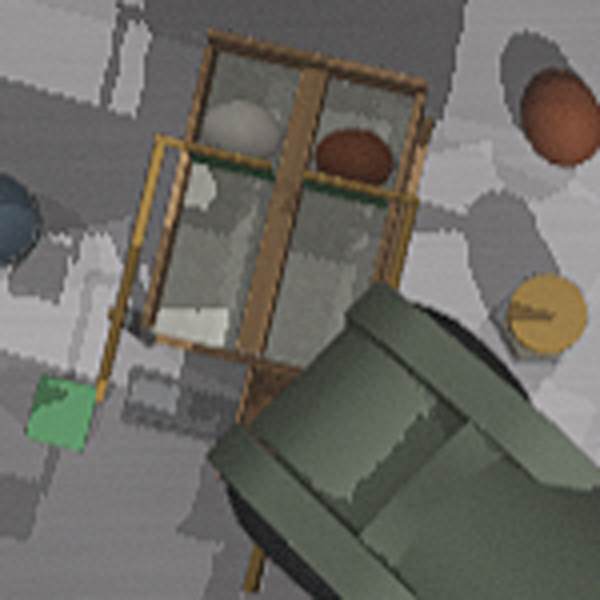

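View pics/side2.png

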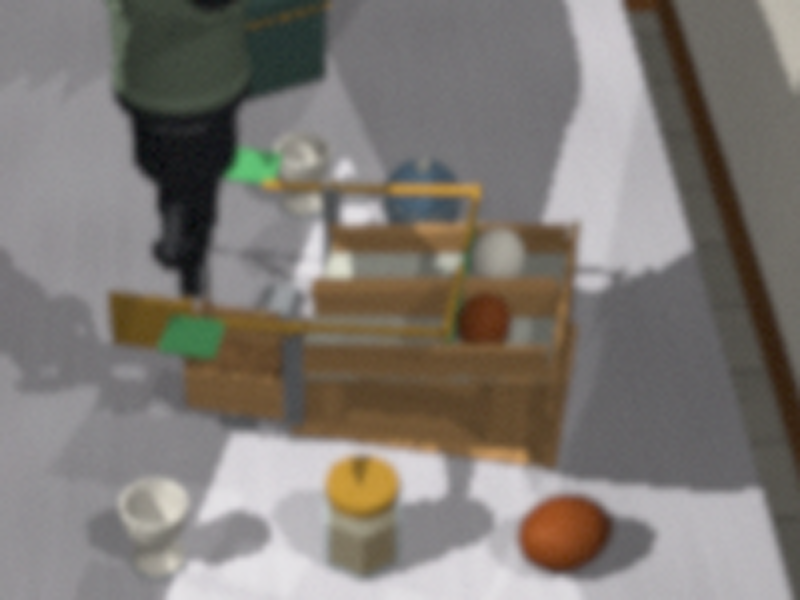

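The fin's near end shows at side (110,291) and top (250,590), within 2 px of the predicted home position. The gate is still shut and both eggs are in place. Now I'll press the right paddle.

```bash
python3 - <<'E'
from h import *
def st(tag):
    s=bot.state(); print(tag,round(s["time"],2),s["position"].round(1),s["wrist_force"].round(1)); return s
bot.move_linear(W(-134,-108,133),max_speed=120); st("above")
z=131; 
while z>96:
    z-= 4 if z>110 else 1.5
    k=min(1,max(0,(128-z)/25))
    bot.move_linear(W(-134+5*k,-108,z),max_speed=60)
    s=st(z)
    if s["wrist_force"][2]>16: break
for i in range(2):
    bot.wait(0.7)
    for n,(a,b,c,d) in (("top",(125,275,190,340)),("side",(130,280,200,400))):
        im=read_camera(n)[a:b,c:d,::-1]; cv2.imwrite(f"pics/{n}3{i}.png",cv2.resize(im,None,fx=4,fy=4,interpolation=cv2.INTER_CUBIC))
st("end")
E
```

```text
above 10.03 [506.4 -22.7 133.1] [0.9 0.3 1. ]
127 10.28 [507.3 -23.1 127.4] [1.8 0.9 4.9]
123 10.53 [507.7 -23.2 123.4] [0.3 0.1 5.9]
119 10.78 [508.3 -23.4 119.4] [-0.8  2.4  5.5]
115 11.03 [509.  -23.7 115.2] [-0.1  2.   1.8]
111 11.28 [509.9 -24.  111.2] [-0.8  2.4  5. ]
107 11.53 [510.9 -24.2 107.4] [-0.2  1.   8.3]
105.5 11.78 [511.4 -24.3 106. ] [0.1 1.9 8.9]
104.0 12.03 [511.8 -24.4 104.6] [0.6 0.7 9.4]
102.5 12.28 [512.1 -24.4 103.7] [-3.3 -0.4 22.7]
end 13.88 [512.1 -24.4 103.7] [-2.7  0.  23.3]
```

View pics/side31.png

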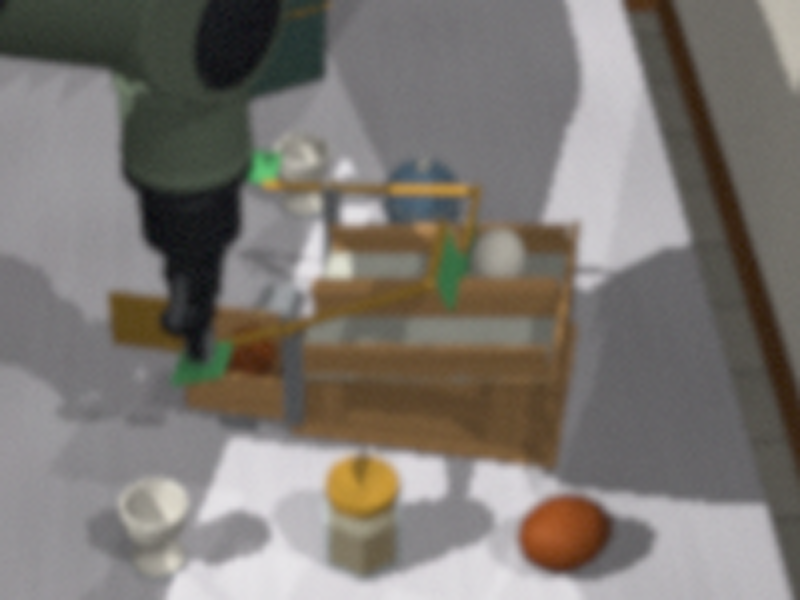

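View pics/top31.png

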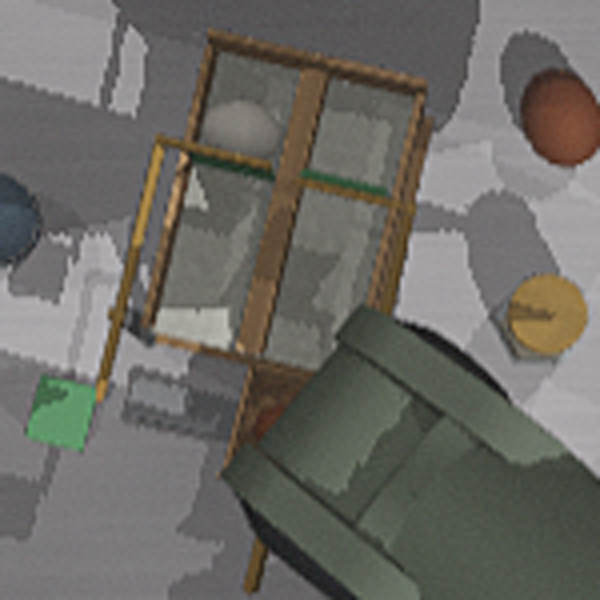

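The gate is lifted (side (450,270)), the right lane is empty, and the brown egg is in the cradle at (255,358). Next I'll let the paddle up gently and retreat.

```bash
python3 - <<'E'
from h import *
bot.move_linear(W(-134,-108,133),max_speed=60)
bot.move_linear(W(-134,-108,230),max_speed=200)
bot.move_linear(W(-190,-250,235),max_speed=250)
bot.wait(0.5)
s=bot.state();print(s["time"],s["position"],s["wrist_force"])
for n,(a,b,c,d) in (("top",(125,275,190,340)),("side",(130,280,200,400))):
    im=read_camera(n)[a:b,c:d,::-1]; cv2.imwrite(f"pics/{n}4.png",cv2.resize(im,None,fx=4,fy=4,interpolation=cv2.INTER_CUBIC))
E
```

```text
16.4333 [ 417.86310483 -147.25751148  235.00188533] [ 0.01135289  0.26551913 -0.06729352]
```

View pics/side4.png

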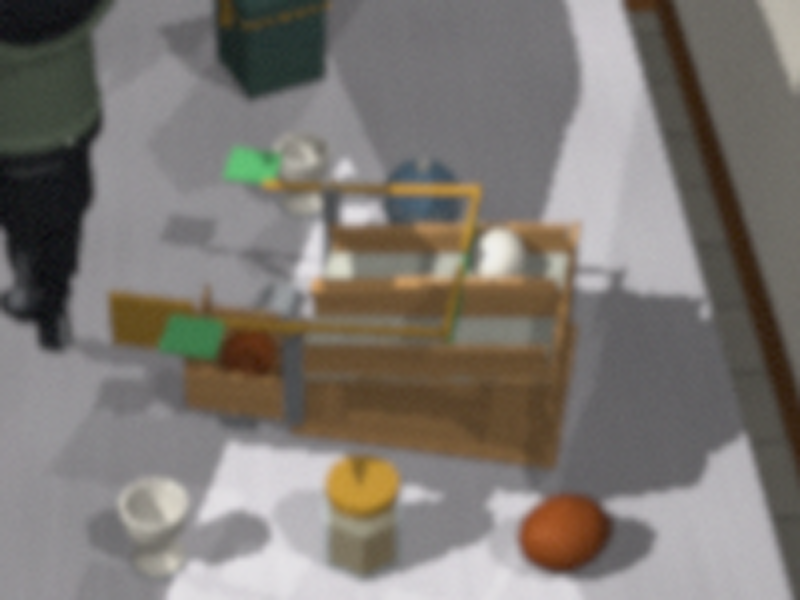

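View pics/top4.png

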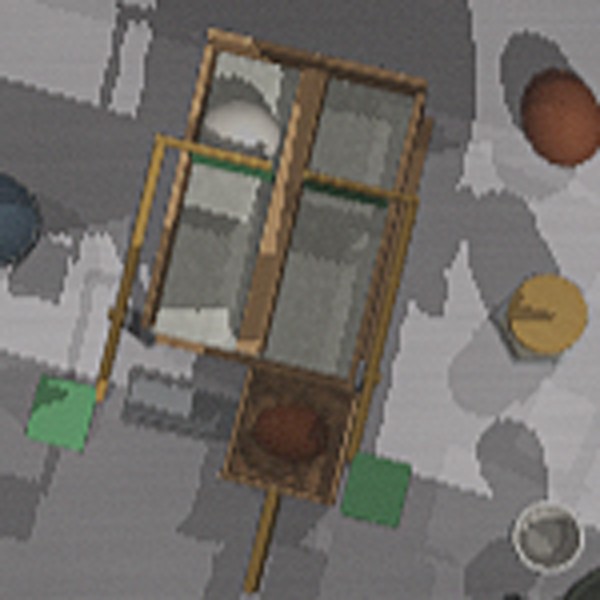

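The brown egg lies in the cradle (top (290,430)) with the cradle home. The right paddle is back up at (376,490) and its gate is shut. The white egg is still waiting at (240,125), and nothing else has moved.

```bash
python3 -c "
from plant import bot
bot.sign_off()"
```

```text
the job is handed in; nothing more can be done
```

The job is done and handed in at about 16.5 s of the 43 s allowed. I pushed the cradle by its fin to the stop under the right lane, where the brown egg was. I then held the right paddle at its stop for about 1.6 s while the egg rolled in, and eased it back up.

- **Cradle:** the push force jumped to 8 N at the expected position, and the fin shows within about 2 px of where it should be when home.
- **Paddle and gate:** the paddle took about 9 N just before its stop and 23 N against it. The last pictures show it back at rest and the gate shut.
- **Eggs:** the brown egg lies in the cradle, the white egg is still behind its gate, and the gripper touched neither.
- **Other things:** both egg cups, the timer, the jar and the caddy look unmoved where they show in the close-up pictures. I didn't look at the egg topper again at the end, but the arm only passed near it above 200 mm and I felt no contact there.

No check failed or disagreed.

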